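Turn a ware bin half round and lock it on a loaded one

TASK

Take the top bin out of the nested pair of empty ware bins, turn it half a turn so that it stacks instead of nesting, and lay its lugs on the sprung strips of the bin with the fresh vase in it, just short of the keepers. Press it down against the springs, slide it under the keepers to their stops and ease off, so that it springs up and is locked home. Press firmly but never hard, do not shove the loaded bin along the bench or upset or touch the vase, leave the little cup alone, and let go.

Things in the scene. Friction and masses are not known exactly. Their poses are not given: they have to be found in the camera images.
- top_bin: Upper, empty bin of the nested pair, to be moved. Grey moulded stack-nest ware bin, 198 mm long (its x), 73 mm wide (y), 77 mm high, 0.2 to 0.33 kg; all three bins are alike. Origin at mid-length and mid-width under its rubber feet; z up. Same way round in another bin it nests, origin 30 mm above the other's; half a turn round it stacks, origin about 66 mm above the other's.
- base_bin: The loaded bin, alone and loose on the bench on rubber feet (friction about 1.2; plastic on plastic 0.25), holding soft ware: a vase and two clay rings. Origin and axes as top_bin. A bin locked home has its origin over this one's, x axes opposite. It is let down on this bin's strips 17 to 23 mm short of home (towards this bin's -x end), pressed down, and slid home along this bin's +x.
- nest_bin: Lower, empty bin of the nested pair, standing loose on the bench; it stays there. Origin and axes as top_bin. The moved bin lifts straight up out of it (1.5 mm of play at the walls).
- top_grip (a point): Point in top_bin 50 mm above its origin, midway between its two upright grip panels (outer faces at y = +-33.5 mm, x = -14 to 14 mm, 36 to 64 mm above the origin): grip across these from above. Other parts stand up to 13 mm above the rim, nearest 15 mm to one side of the middle. While nested, the lower bin's rim lies 34 mm above top_bin's origin.
- top_lug (a point): Middle of the underside of one of top_bin's four lugs, which stick out sideways at its foot at x = +66 and x = -44 mm on both sides, each 10 mm long, 2 to 8 mm above the origin, out to y = +-33 mm. This one is at x = +66, y = +29. Nested, the lugs drop down slots in the other bin's rims at the same x; turned, they land on its sprung strips.
- base_strip (a point): Top of one of base_bin's four black sprung slide strips, let into the rails (rail top 64 mm above the origin) at x = 15 to 49 and -94 to -61 mm, y = +-32. They stand 5.5 mm proud and carry the lugs: all four together yield at 9 N, give 2.8 N per mm and go flush at 25 N (this point: x = 32). To pass the keepers' teeth the lugs must be held 3.7 to 5.5 mm down, a press of 17 to 22 N besides its weight; over 45 N between the bins strains them.
- base_keeper (a point): Stop face of one of base_bin's four keepers (x = 49.5, y = +-32; x = -60.5, y = +-32), 64 mm above its origin: hooks open to -x. Their lip is 18 mm long with a tooth at its open end, 12 to 14.5 mm back from the stop, whose underside is 71.8 mm up; behind it the lip is 74.5 mm up. A lug slides in under the tooth to the stop and springs up behind the tooth. 1.5 mm of play each side.
- vase: Little brown unfired vase, 36 mm across, 51 mm high, origin under its foot; it stands in the loaded bin about 50 mm from the middle towards the +x end, its top about 57 mm above the bin's origin, 5 to 10 mm below a stacked bin.
- low_cup: Small brown clay cup, 54 x 59 mm and 31 mm high, origin under its foot; a bystander standing loose on the bench between the bins.
There are look-alikes about, which are no part of the job. What is shaped like the vase but green, red or turquoise is not meant.

How it is judged:
By the outcome, as a careful person would: the job done as asked, in the order asked, and still so for the second after the job is handed in, with the robot touching nothing.
It also fails if it takes over 67 s, if anything falls off the work surface, if the arm or the gripper's body presses on something with over 40 N, if the wrist force passes 120 N, or if a joint passes its speed limit or range.

ROBOT

A 6-joint arm with a two-finger parallel gripper is mounted at the origin on the work surface; the furniture and walls round the work are solid. World frame = base frame: x ahead of the robot, y to its left, z up, the work surface at z = 0. Lengths are in m, angles in degrees, forces in N, time in s.
With the tool pointing down it reaches from about 0.225 to 0.725 m from the base axis. Payload 3.1 kg.
Tool frame: the origin (TCP) lies between the finger pads; the fingertips stand 14 mm ahead of it and the grasp point (between the pads) lies 5 mm behind it (r.finger_overhang is the distance from the TCP to the fingertips, in m); z points along the fingers, y is the line along which they close (so a half turn about z gives the same grasp; the last joint's range is limited). The gripper opens to 85 mm and grips with 20 to 120 N. Pads are 22 mm wide; open, the fingers measure 114 mm over their backs; the gripper's body (76 mm by 85 mm) begins 54 mm behind the grasp point. The pads swing forward as they close: fully open they stand 13 mm farther back than shut.
Start: joints at [66.131, 2.75, 5.684, 92.934, 0, 82.678], TCP at [0.15, 0.503, 0.245] pointing down, gripper open.
Joint ranges: [-166.93, 166.93], [-56.73, 111.36], [-69.38, 81.34], [-121.58, 131.49], [-85.45, 84.26], [-180, 180]. Speed limits (degrees/s): [159.86, 159.86, 180, 180, 180, 180].

INTERFACE

Orientations are given as [roll, pitch, yaw] about the fixed x, y, z axes, in that order (R = Rz(yaw) Ry(pitch) Rx(roll)).
In Python, from plant import telemetry, vision, r gives the robot as it stands.
- The arm moves only by the tool send_rows, never from a script. Its argument "motion" is a list that holds one entry, the list of rows, each a list of 6 numbers: the shift along the tool's x, y, z in mm, then the turn, a rotation vector about the tool's x, y, z in rad. In form: [[[dx, dy, dz, wx, wy, wz], ...]]. A call has 1 to 8 rows; each row is the pose to reach, as a shift and turn from the pose commanded when the call began, along the tool's axes at that moment; what a row does not reach only later rows make up. A row lasts 1/8 s, in which the tool goes at most 62.5 mm and 10.7 degrees, less where a joint would pass 70% of its speed; a pose out of reach is approached as far as the arm can. A call with a gripper value outside its range is refused whole. "jaw" is the opening, from -1 (shut) to 1 (fully open), set as the call begins (left out, the last holds). The fingers move at their own pace and stop on an object; "force" is the grip in N (left out, the last holds). Time passes only in rows, so rows that repeat a pose let the fingers close. It gives the time, the measured TCP pose, the force, the opening and the grip force at its end, in the units of the state.
- telemetry.get_state(): the state, without advancing time (a new reading comes with each control period).
- vision.grab_frame(name): name is "side" or "top"; returns a dict with "image" (400x640x3 uint8, blue, green, red), "intrinsics" (3x3 intrinsics, pixels), "D" ([k1, k2, p1, p2, k3] as OpenCV has them; the pictures are not rectified), "T" (4x4, takes a point from camera to world coordinates). Camera axes: x right, y down, z forward; pixel columns grow to the right and rows downward; lengths in m; the calibration is good to about 2 mm. A picture is of the moment at which its call begins. There is no depth.
- r.hand_in(): hands the job in; it is judged then, once.
The state is a dict: "time": time; "joints": joint angles; "qvel": joint speeds; "effort": joint torques, N m; "tcp_pos": TCP position; "ee_rot": TCP orientation; "wrist_force": force on the tool from outside, world axes, zero at the start; "torque": the same for the moment, N m; "grip_width": finger opening in m; "grip_force": force on a finger pad.
Only numpy, scipy, OpenCV 4.12 (cv2) and the standard library are available. Lean on these libraries where they do the work, as an engineer would, in place of code of your own. Each camera call takes 0.05 s, during which the arm holds its last target. There are 200 camera calls.

## Working session

There is one attempt and no reset: what is moved stays moved. The work goes in short steps, Python scripts to look and compute and a tool call to move; the robot and the scene stay as the last step left them, time stands still between calls to the robot, and variables do not carry over. Pictures are saved under pics/ and viewed, at most 10 in all, crops included, and the job is handed in when it is done.

Besides the shell and the picture viewer there is one more tool, called as a command line: name --argument value ..., lists and objects as JSON in quotes. send_rows: Moves the arm, as the interface text tells. Its arguments: {"type":"object","properties":{"motion":{"type":"array"},"jaw":{"type":"number"},"force":{"type":"number"}},"required":["motion"]}

```bash
mkdir -p pics; ls; python3 - <<'E'
from plant import telemetry, vision, r
import cv2,numpy as np
for n in("side","top"):
    f=vision.grab_frame(n); cv2.imwrite(f"pics/{n}0.png",f["image"])
    np.savez(f"{n}0.npz",**f); print(n,f["intrinsics"].tolist(),np.round(f["D"],4),np.round(f["T"],4).tolist())
print(telemetry.get_state())
E
```

```text
pics
side [[449.8083609533006, 0.0, 317.56403261956757], [0.0, 449.8083609533006, 203.7346600672941], [0.0, 0.0, 1.0]] [-0.0542  0.      0.      0.      0.    ] [[0.8653, -0.3516, 0.3573, 0.1421], [-0.5012, -0.5906, 0.6324, -0.6327], [-0.0113, -0.7263, -0.6873, 0.6952], [0.0, 0.0, 0.0, 1.0]]
top [[417.6873562612127, 0.0, 323.21154886267345], [0.0, 417.6873562612127, 190.77230142892128], [0.0, 0.0, 1.0]] [0.0005 0.     0.     0.     0.    ] [[-0.0059, -0.9905, 0.137, 0.3835], [-0.9999, 0.007, 0.0076, -0.051], [-0.0085, -0.137, -0.9905, 0.9054], [0.0, 0.0, 0.0, 1.0]]
{'time': 0.1, 'joints': array([ 6.61302384e+01,  2.78951642e+00,  5.59984920e+00,  9.29356369e+01,
       -1.79687448e-03,  8.26778106e+01]), 'qvel': array([-0.05858092, -0.08706107,  0.20239443, -0.01408735,  0.05004501,
       -0.07615917]), 'effort': array([ 3.48001951e-03, -3.39851475e+01,  3.20935357e+01,  1.58057775e-02,
       -9.10287440e-05,  1.06839583e-06]), 'tcp_pos': array([0.14932402, 0.50275051, 0.24421986]), 'ee_rot': array([-1.79875489e+02, -1.41876235e-02,  1.63452414e+02]), 'wrist_force': array([0.16561629, 0.04067461, 0.0503413 ]), 'torque': array([ 0.0038537 , -0.01538206, -0.00035687]), 'grip_force': 0.0, 'grip_width': 0.08533168942965993}
```

View pics/top0.png

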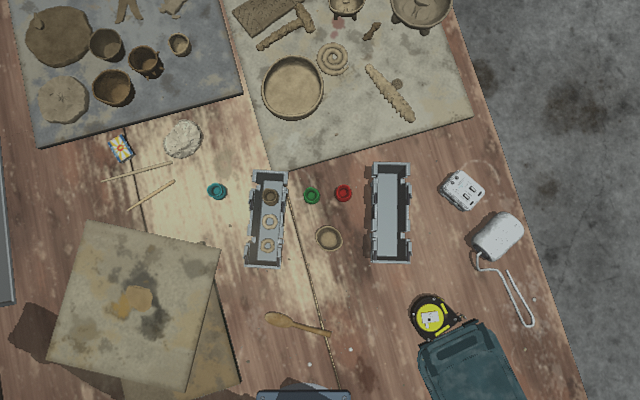

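View pics/side0.png

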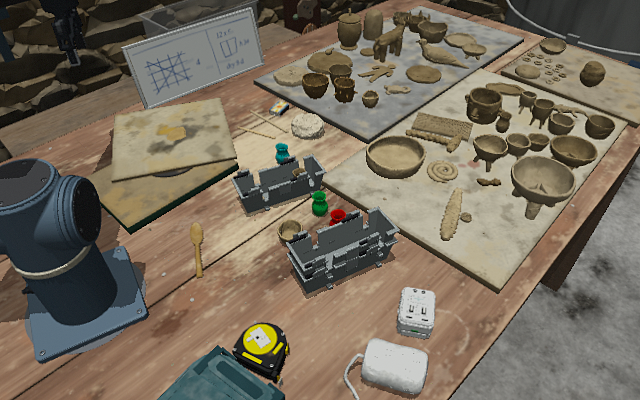

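The top view shows the loaded bin at about (267,219), with the brown vase at (270,197). The nested pair is at about (391,213) and the cup at (328,237). The vase-like things are turquoise (217,191), green (312,195), red (343,193) and brown (270,197). Only the brown one stands in the bin, so it's the vase. I'll enlarge both bins to confirm this and get their headings.

```bash
cat > h.py <<'E'
import cv2,numpy as np
def ray(f,uv):
    p=cv2.undistortPoints(np.array(uv,float).reshape(-1,1,2),f["intrinsics"],f["D"]).reshape(-1,2)
    T=f["T"]; d=np.c_[p,np.ones(len(p))]@T[:3,:3].T
    return T[:3,3],d
def plane(f,uv,z):
    o,d=ray(f,uv); return o+d*((z-o[2])/d[:,2])[:,None]
def proj(f,P):
    T=np.linalg.inv(f["T"]); rv=cv2.Rodrigues(T[:3,:3])[0]
    return cv2.projectPoints(np.array(P,float).reshape(-1,1,3),rv,T[:3,3],f["intrinsics"],f["D"])[0].reshape(-1,2)
E
python3 - <<'E'
import cv2,numpy as np
t=cv2.imread("pics/top0.png");
a=cv2.resize(t[160:275,238:298],None,fx=5,fy=5,interpolation=cv2.INTER_CUBIC)
b=cv2.resize(t[155:270,358:422],None,fx=5,fy=5,interpolation=cv2.INTER_CUBIC)
cv2.imwrite("pics/c0.png",np.hstack([a,b]))
s=cv2.imread("pics/side0.png")
cv2.imwrite("pics/c1.png",cv2.resize(s[145:295,228:403],None,fx=4,fy=4,interpolation=cv2.INTER_CUBIC))
E
```

```text
(no output)
```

View pics/c0.png

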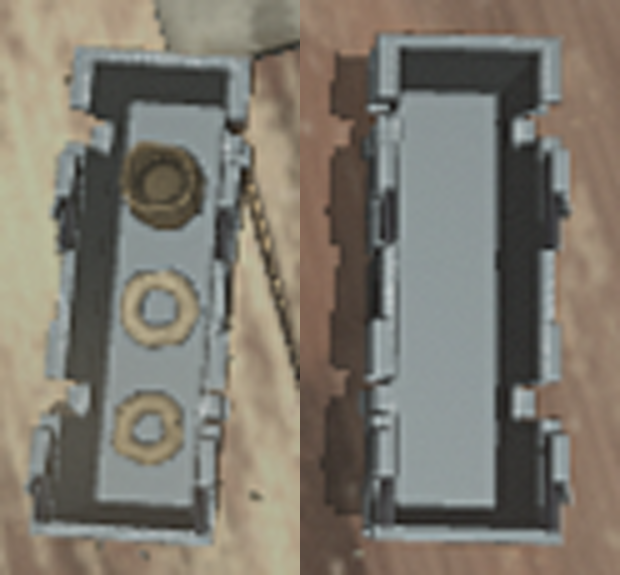

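View pics/c1.png

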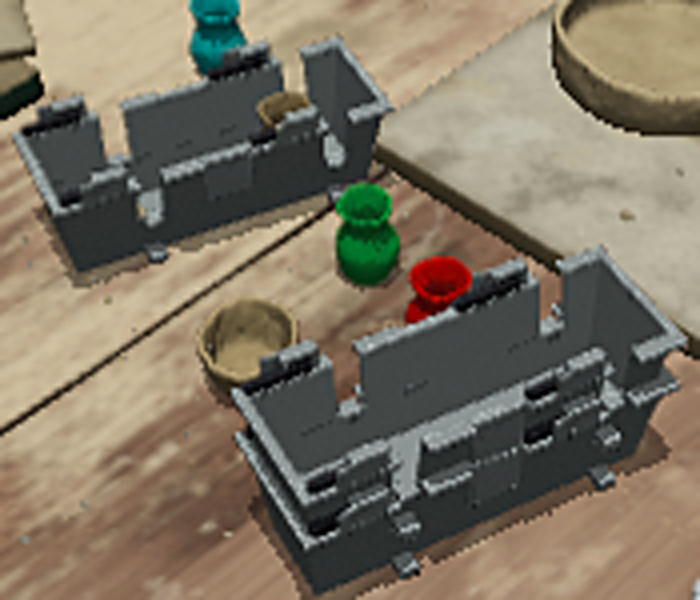

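The crops confirm it: the brown vase stands in the left bin, towards the far end. Both bins have the slot nearer an end (x=+66) at the far end, so both +x axes point away from the robot. Now I'll find both bins from their rim corners, using the two views.

```bash
cat > m.py <<'E'
from h import *
T=dict(np.load("top0.npz")); S=dict(np.load("side0.npz"))
def fit(P): # FL,FR,NL,NR
    c=P[:,:2].mean(0); a=(P[0]+P[1]-P[2]-P[3])[:2]/2; b=(P[0]+P[2]-P[1]-P[3])[:2]/2
    return np.round(c,4),"len %.4f wid %.4f"%(np.hypot(*a),np.hypot(*b)),"yaw %.2f  fromwid %.2f"%(np.degrees(np.arctan2(a[1],a[0])),np.degrees(np.arctan2(-b[0],b[1])))
def c(a,s,ox,oy): return np.array(a,float)/s-0.5+.5/s+[ox,oy]
bt=c([(78,48),(250,57),(33,533),(212,541)],5,238,160)
nt=c([(78,35),(262,38),(70,540),(263,542)],5,358,155)
bs=c([(335,38),(388,105),(15,135),(62,212)],4,228,145)
ns=c([(600,248),(685,345),(235,385),(300,470)],4,228,145)
for n,t,s,z in(("base",bt,bs,.064),("nest",nt,ns,.094)):
    print(n,"top",fit(plane(T,t,z)));print(n,"side",fit(plane(S,s,z)))
    o1,d1=ray(T,t);o2,d2=ray(S,s);X=[]
    for a,b in zip(d1,d2):
        k=np.linalg.lstsq(np.c_[a,-b],o2-o1,rcond=None)[0]; X.append((o1+a*k[0]+o2+b*k[1])/2)
    X=np.array(X);print(n,"tri",fit(X),X[:,2].round(4))
E
python3 m.py
```

```text
base top (array([0.4457, 0.0706]), 'len 0.1960 wid 0.0710', 'yaw -4.17  fromwid -3.15')
base side (array([0.4434, 0.0723]), 'len 0.1919 wid 0.0696', 'yaw -3.86  fromwid -3.05')
base tri (array([0.4444, 0.0711]), 'len 0.1938 wid 0.0711', 'yaw -3.96  fromwid -3.41') [0.0638 0.0657 0.0643 0.0652]
nest top (array([ 0.4541, -0.1768]), 'len 0.1968 wid 0.0732', 'yaw -2.01  fromwid -1.15')
nest side (array([ 0.4535, -0.1726]), 'len 0.1901 wid 0.0649', 'yaw -5.54  fromwid -1.06')
nest tri (array([ 0.4536, -0.1757]), 'len 0.1962 wid 0.0711', 'yaw -2.56  fromwid -2.01') [0.0913 0.0909 0.0964 0.1122]
```

send_rows --motion '[[[-61, -71, 0, 0, 0, -0.03], [-121, -141, 5, 0, 0, -0.06], [-182, -212, 10, 0, 0, -0.09], [-225, -270, 15, 0, 0, -0.12], [-265, -320, 20, 0, 0, -0.15], [-305, -365, 25, 0, 0, -0.18], [-340, -405, 30, 0, 0, -0.21], [-370, -440, 30, 0, 0, -0.254]]]' --jaw 1

```text
time: 1.1
tcp_pos: [0.3485, 0.0435, 0.2188]
ee_rot: [180.0, 0.0, 178.1]
wrist_force: [0.4, 0.9, 0.0]
grip_width: 0.0857
grip_force: 0.0
```

```bash
cat >> h.py <<'E'
from scipy.spatial.transform import Rotation as Ro
def go(st,x,y,z,yaw):  # mm, deg -> row from measured pose to vertical-down target
    R0=Ro.from_euler('xyz',st["ee_rot"],degrees=True); R1=Ro.from_euler('xyz',[180,0,yaw],degrees=True)
    d=R0.inv().apply(np.array([x,y,z])-1000*st["tcp_pos"]); w=(R0.inv()*R1).as_rotvec()
    return d.round(1).tolist(),w.round(4).tolist()
E
python3 - <<'E'
from h import *
from plant import telemetry,r
s=telemetry.get_state();print(s["time"],s["tcp_pos"],s["ee_rot"],s["joints"].round(1))
print(go(s,453.5,-176.5,200,178)); print([a for a in dir(r) if a[0]!='_'],r.finger_overhang)
E
```

```text
1.1 [0.34847313 0.04347528 0.21884055] [1.79976338e+02 2.76816455e-02 1.78079833e+02] [ -3.9 -23.8 -20.2  93.6   0.   -2. ]
([-112.3, -216.3, 18.8], [0.0004, 0.0005, 0.0014])
['Unreachable', 'finger_overhang', 'hand_in'] 0.014
```

send_rows --motion '[[[-14, -27, 2, 0, 0, 0.18], [-28, -54, 5, 0, 0, 0.36], [-42, -81, 7, 0, 0, 0.54], [-56, -108, 9, 0, 0, 0.72], [-70, -135, 12, 0, 0, 0.9], [-84, -162, 14, 0, 0, 1.08], [-98, -189, 16, 0, 0, 1.26], [-112, -216, 19, 0, 0, 1.44]]]'

```text
time: 2.1
tcp_pos: [0.4528, -0.1752, 0.1997]
ee_rot: [-180.0, -0.0, 95.1]
wrist_force: [0.4, 0.1, 0.3]
grip_width: 0.0852
grip_force: 0.0
```

send_rows --motion '[[[0, 0, 0, 0, 0, 0.18], [0, 0, 0, 0, 0, 0.36], [0, 0, 0, 0, 0, 0.54], [0, 0, 0, 0, 0, 0.72], [0, 0, 0, 0, 0, 0.9], [0, 0, 0, 0, 0, 1.08], [0, 0, 0, 0, 0, 1.26], [0, 0, 0, 0, 0, 1.44]]]'

```text
time: 3.1
tcp_pos: [0.4523, -0.1742, 0.1996]
ee_rot: [-179.9, 0.1, 12.7]
wrist_force: [1.5, 0.4, -0.4]
grip_width: 0.0854
grip_force: 0.0
```

send_rows --motion '[[[0, 0, 0, 0, 0, 0.13], [0, 0, 0, 0, 0, 0.26], [0, 0, 0, 0, 0, 0.26], [0, 0, 0, 0, 0, 0.26]]]'

```text
time: 3.6
tcp_pos: [0.4525, -0.1743, 0.2]
ee_rot: [-180.0, 0.0, -1.8]
wrist_force: [0.2, 0.4, 0.3]
grip_width: 0.0854
grip_force: 0.0
```

```bash
python3 - <<'E'
from h import *
from plant import telemetry,r,vision
s=telemetry.get_state();print(s["time"],s["tcp_pos"],s["ee_rot"],s["joints"].round(1))
print(go(s,453.5,-176.5,93,-2))
for n in("side","top"):
    f=vision.grab_frame(n); np.savez(f"{n}1.npz",**f); cv2.imwrite(f"pics/{n}1.png",f["image"])
a=cv2.imread("pics/top1.png")[130:290,330:460];b=cv2.imread("pics/side1.png")[130:330,250:430]
cv2.imwrite("pics/c2.png",np.hstack([cv2.resize(a,(390,480)),cv2.resize(b,(400,480))]))
E
```

```text
3.6 [ 0.45249557 -0.17430129  0.19998631] [-1.79982844e+02  3.61961019e-02 -1.79560284e+00] [-29.   -3.5  -5.7  87.8  -0.  152.8]
([1.1, 2.2, 107.0], [-0.0003, 0.0006, 0.0036])
```

View pics/c2.png

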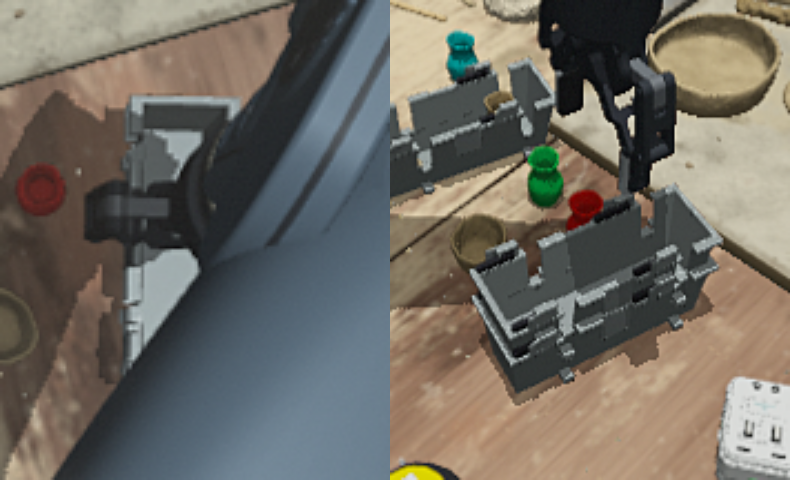

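The gripper stands over the pair, square to it. In the crop the near fingertip is at (632,192), which is side pixel (359,210). I'll get its height from this, because the pads sit further back when open.

```bash
python3 - <<'E'
from h import *
S=dict(np.load("side1.npz"))
o,d=ray(S,[(358.9,210),(358.9,206)])
for y in(-.217,-.224,-.231):
  print(y,(o+d*((y-o[1])/d[:,1])[:,None]).round(4).tolist())
for z in (.186,.199): print(z,proj(S,[[.4525,-.2168,z],[.4525,-.231,z],[.4415,-.2168,z],[.4635,-.2168,z]]).round(1).tolist())
E
```

```text
-0.217 [[0.4527, -0.217, 0.193], [0.4521, -0.217, 0.2021]]
-0.224 [[0.4474, -0.224, 0.2015], [0.4469, -0.224, 0.2104]]
-0.231 [[0.4422, -0.231, 0.2099], [0.4416, -0.231, 0.2187]]
0.186 [[358.5, 213.1], [363.5, 218.5], [352.8, 215.6], [364.2, 210.6]]
0.199 [[358.9, 207.3], [364.0, 212.6], [353.2, 209.7], [364.7, 204.8]]
```

send_rows --motion '[[[1, 2, 25, 0, 0, 0.003], [1, 2, 50, 0, 0, 0.003], [1, 2, 75, 0, 0, 0.003], [1, 2, 95, 0, 0, 0.003], [1, 2, 108, 0, 0, 0.003], [1, 2, 117, 0, 0, 0.003], [1, 2, 121, 0, 0, 0.003], [1, 2, 121, 0, 0, 0.003]]]'

```text
time: 4.7
tcp_pos: [0.4538, -0.1765, 0.0796]
ee_rot: [180.0, -0.0, -2.1]
wrist_force: [0.5, -0.3, 0.1]
grip_width: 0.0851
grip_force: 0.0
```

send_rows --motion '[[[0, 0, 0, 0, 0, 0], [0, 0, 0, 0, 0, 0], [0, 0, 0, 0, 0, 0], [0, 0, 0, 0, 0, 0], [0, 0, 0, 0, 0, 0], [0, 0, 0, 0, 0, 0]]]' --jaw 0.4 --force 25

```text
time: 5.45
tcp_pos: [0.4542, -0.1768, 0.0802]
ee_rot: [180.0, -0.1, -2.1]
wrist_force: [0.2, -0.0, 5.4]
grip_width: 0.0665
grip_force: 29.5
```

send_rows --motion '[[[0, 0, 0, 0, 0, 0], [0, 0, 0, 0, 0, 0], [0, 0, 0, 0, 0, 0]]]' --jaw 0 --force 70

```text
time: 5.82
tcp_pos: [0.4544, -0.1769, 0.0806]
ee_rot: [179.9, -0.1, -2.1]
wrist_force: [0.4, -0.6, 6.3]
grip_width: 0.0655
grip_force: 78.3
```

send_rows --motion '[[[0, 0, -2, 0, 0, 0], [0, 0, -5, 0, 0, 0], [0, 0, -9, 0, 0, 0], [0, 0, -14, 0, 0, 0], [0, 0, -20, 0, 0, 0], [0, 0, -26, 0, 0, 0], [0, 0, -32, 0, 0, 0], [0, 0, -40, 0, 0, 0]]]'

```text
time: 6.82
tcp_pos: [0.4536, -0.1764, 0.1198]
ee_rot: [-180.0, 0.0, -2.1]
wrist_force: [-0.3, -0.5, -3.0]
grip_width: 0.0654
grip_force: 78.0
```

```bash
python3 - <<'E'
from h import *
from plant import telemetry,r,vision
f=vision.grab_frame("side"); np.savez("side2.npz",**f)
cv2.imwrite("pics/c3.png",cv2.resize(f["image"][110:310,230:430],None,fx=3,fy=3,interpolation=cv2.INTER_CUBIC))
E
```

```text
(no output)
```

View pics/c3.png

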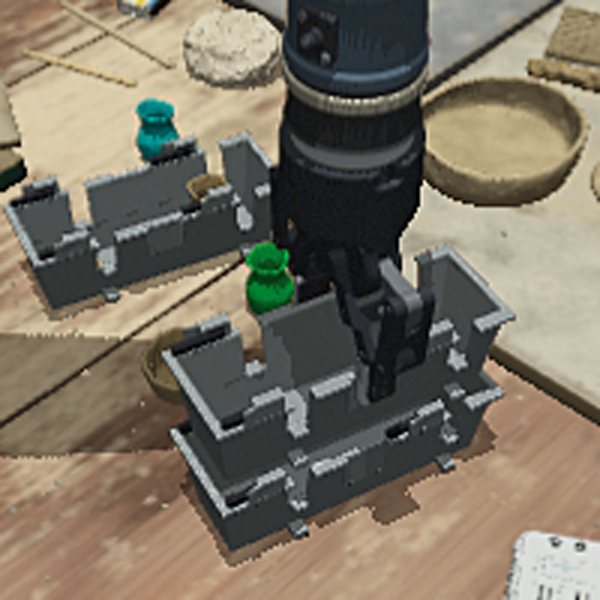

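Only the top bin came up. It weighs about 3 N, and the TCP is about 50.5 mm above its origin. Next I lift clear, carry it over and make the half turn.

send_rows --motion '[[[0, 0, -10, 0, 0, 0], [0, 0, -22, 0, 0, 0], [0, 0, -36, 0, 0, 0], [0, 0, -52, 0, 0, 0], [0, 0, -66, 0, 0, 0], [0, 0, -76, 0, 0, 0], [0, 0, -80, 0, 0, 0]]]'

```text
time: 7.75
tcp_pos: [0.454, -0.1766, 0.2003]
ee_rot: [180.0, -0.1, -2.1]
wrist_force: [-0.4, 0.2, -2.6]
grip_width: 0.0656
grip_force: 78.2
```

send_rows --motion '[[[-1, -6, 0, 0, 0, -0.08], [-3, -20, 0, 0, 0, -0.24], [-6, -37, 0, 0, 0, -0.41], [-9, -55, 0, 0, 0, -0.58], [-12, -73, 0, 0, 0, -0.75], [-14, -90, 0, 0, 0, -0.92], [-16, -107, 0, 0, 0, -1.09], [-18, -123, 0, 0, 0, -1.26]]]'

```text
time: 8.75
tcp_pos: [0.4396, -0.0522, 0.1988]
ee_rot: [-179.9, 0.0, 70.4]
wrist_force: [-0.5, 0.2, -2.8]
grip_width: 0.0652
grip_force: 78.1
```

```bash
python3 - <<'E'
from h import *
from plant import telemetry
s=telemetry.get_state();print(s["time"],s["tcp_pos"],s["ee_rot"],s["joints"].round(1),s["wrist_force"],s["grip_width"])
print(go(s,425,72,200,176))
E
```

```text
8.75 [ 0.43964629 -0.05217129  0.19883593] [-1.79934911e+02  2.23317489e-03  7.04436616e+01] [-15.5  -9.8 -11.6  88.3   0.   94.1] [-0.5378586   0.22566545 -2.77127035] 0.06524823651506008
([112.1, -55.4, -1.1], [-0.0008, -0.001, -1.8423])
```

send_rows --motion '[[[14, -7, 0, 0, 0, -0.17], [28, -14, 0, 0, 0, -0.34], [42, -21, 0, 0, 0, -0.51], [56, -28, 0, 0, 0, -0.68], [70, -35, 0, 0, 0, -0.85], [84, -42, 0, 0, 0, -1.02], [98, -49, 0, 0, 0, -1.19], [108, -54, 0, 0, 0, -1.36]]]'

```text
time: 9.75
tcp_pos: [0.4255, 0.0677, 0.1988]
ee_rot: [-180.0, -0.1, 148.4]
wrist_force: [-0.4, -0.0, -2.1]
grip_width: 0.0655
grip_force: 78.1
```

send_rows --motion '[[[0, 0, 0, 0, 0, -0.16], [0, 0, 0, 0, 0, -0.32], [0, 0, 0, 0, 0, -0.44], [0, 0, 0, 0, 0, -0.474], [0, 0, 0, 0, 0, -0.474], [0, 0, 0, 0, 0, -0.474]]]'

```text
time: 10.5
tcp_pos: [0.4259, 0.0671, 0.1992]
ee_rot: [-180.0, -0.0, 175.1]
wrist_force: [-0.5, 0.5, -2.8]
grip_width: 0.0657
grip_force: 78.2
```

```bash
python3 - <<'E'
from h import *
from plant import telemetry,r,vision
s=telemetry.get_state();print(s["time"],s["tcp_pos"],s["ee_rot"],s["joints"].round(1))
print(go(s,425,72,150,176))
for n in("side","top"):
    f=vision.grab_frame(n); np.savez(f"{n}3.npz",**f); cv2.imwrite(f"pics/{n}3.png",f["image"])
a=cv2.imread("pics/top3.png")[150:280,215:315];b=cv2.imread("pics/side3.png")[80:230,205:355]
cv2.imwrite("pics/c4.png",np.hstack([cv2.resize(a,None,fx=3,fy=3),np.zeros((390,0,3),np.uint8)])) 
B=cv2.resize(b,(500,500),interpolation=cv2.INTER_CUBIC);A=cv2.resize(a,(300,390))
A=cv2.copyMakeBorder(A,0,110,0,0,0);cv2.imwrite("pics/c4.png",np.hstack([A,B]))
E
```

```text
10.5 [0.42594463 0.06705329 0.19922824] [-1.79998805e+02 -1.71331366e-02  1.75141224e+02] [  0.  -11.6 -13.1  88.6   0.    4.9]
([1.3, 4.8, 49.2], [-0.0, -0.0003, -0.015])
```

View pics/c4.png

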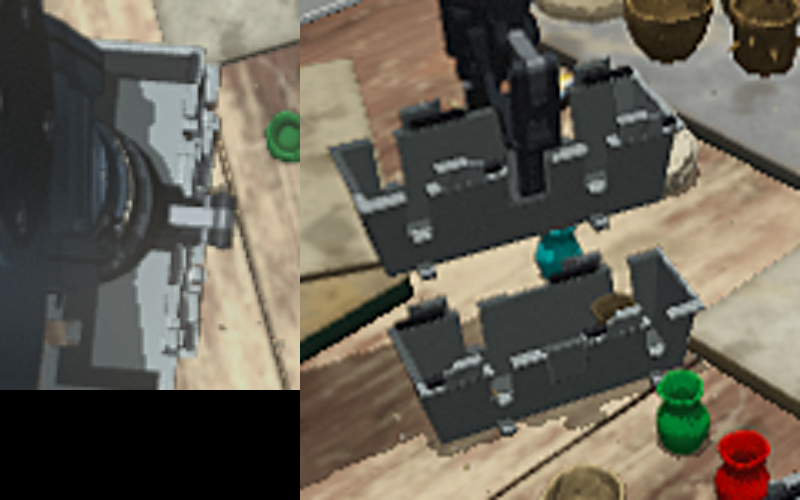

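The bin is turned the right way round: its near-side lugs are at crop (427,272) and (600,222), above the base lugs at (507,428) and (662,378). I'll lower it to just above the keepers, then measure the offset between the two bins from these lugs.

send_rows --motion '[[[1, 2, 12, 0, 0, -0.015], [1, 5, 24, 0, 0, -0.015], [1, 5, 36, 0, 0, -0.015], [1, 5, 48, 0, 0, -0.015], [1, 5, 53, 0, 0, -0.015], [1, 5, 54, 0, 0, -0.015], [1, 5, 54, 0, 0, -0.015], [1, 5, 54, 0, 0, -0.015]]]'

```text
time: 11.6
tcp_pos: [0.4259, 0.0721, 0.1459]
ee_rot: [180.0, 0.1, 176.1]
wrist_force: [-0.2, 0.7, -3.8]
grip_width: 0.0654
grip_force: 78.2
```

```bash
python3 - <<'E'
from h import *
from plant import telemetry,r,vision
s=telemetry.get_state();print(s["tcp_pos"],s["ee_rot"],s["wrist_force"])
f=vision.grab_frame("side"); np.savez("side4.npz",**f,tcp=s["tcp_pos"],rot=s["ee_rot"]); im=f["image"]
t=vision.grab_frame("top"); np.savez("top4.npz",**t)
def W(o,yaw,P):
    return Ro.from_euler('z',yaw,degrees=True).apply(P)+o
tp=s["tcp_pos"]; lugs=[]
for nm,o,yaw,L in(("T",tp-[0,0,.0505],s["ee_rot"][2],[(.066,.033),(-.044,.033)]),("B",[.4447,.0710,0],-4,[(-.044,-.033),(.066,-.033)])):
    for x,y in L:
        P=W(o,yaw,[[x+a,y,z] for a,z in((-.005,.002),(.005,.002),(.005,.008),(-.005,.008))]); lugs.append((nm,x,proj(f,P)))
tiles=[]
for nm,x,q in lugs:
    c=q.mean(0).round().astype(int); u,v=c-[16,12]; k=12
    t_=cv2.resize(im[v:v+24,u:u+32],None,fx=k,fy=k,interpolation=cv2.INTER_CUBIC)
    cv2.polylines(t_,[((q-[u,v]+.5)*k).round().astype(int)],True,(0,0,255),1); tiles.append(t_); print(nm,x,"offset",u,v,q.round(1).tolist())
cv2.imwrite("pics/c5.png",np.vstack([np.hstack(tiles[:2]),np.hstack(tiles[2:])]))
E
```

```text
[0.42589509 0.07209993 0.14593895] [1.79994872e+02 6.82133058e-02 1.76053300e+02] [-0.20597076  0.65050901 -3.78094255]
T 0.066 offset 230 170 [[248.5, 182.8], [243.8, 184.3], [243.5, 182.0], [248.1, 180.6]]
T -0.044 offset 279 155 [[297.6, 167.4], [293.2, 168.8], [293.1, 166.6], [297.4, 165.2]]
B -0.044 offset 253 198 [[266.6, 211.4], [270.8, 210.0], [270.6, 208.0], [266.4, 209.4]]
B 0.066 offset 298 183 [[311.6, 196.2], [315.5, 194.9], [315.5, 192.9], [311.5, 194.3]]
```

View pics/c5.png

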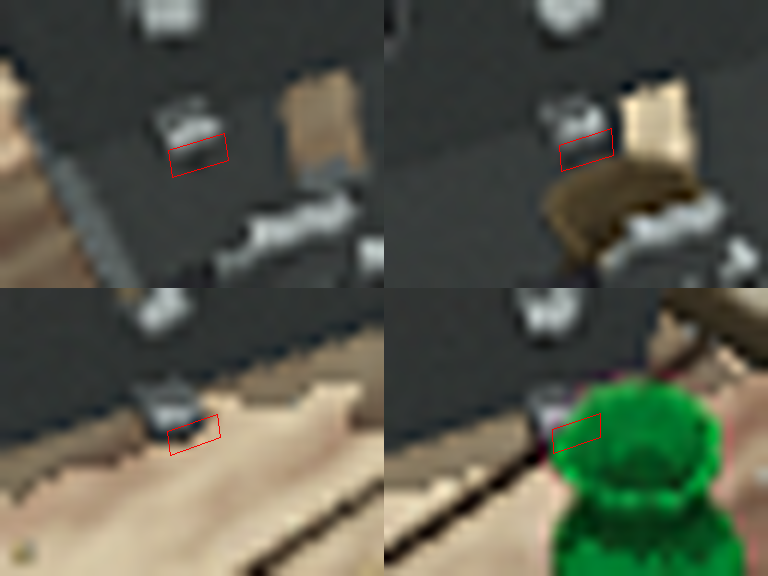

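The red predictions sit close to the real lugs: the T lugs are off by about −0.5 px and the B lugs by about −1.5 px. For a finer offset I'll take thresholded centroids of the matching bright slot ledges above each lug, which are the same feature on both bins.

```bash
python3 - <<'E'
from h import *
f=dict(np.load("side4.npz")); g=cv2.cvtColor(f["image"],cv2.COLOR_BGR2GRAY).astype(float)
W=lambda o,yaw,P: Ro.from_euler('z',yaw,degrees=True).apply(P)+o
cfg=[("T1",f["tcp"]-[0,0,.0505],f["rot"][2],.066,.033,(239,167,249,174)),("T2",f["tcp"]-[0,0,.0505],f["rot"][2],-.044,.033,(289,150,299,160)),
("B1",[.4447,.071,0],-4,-.044,-.033,(262,195,271,203)),("B2",[.4447,.071,0],-4,.066,-.033,(306,180,317,188)),
("T1lug",f["tcp"]-[0,0,.0505],f["rot"][2],.066,.033,(240,177,251,184)),("T2lug",f["tcp"]-[0,0,.0505],f["rot"][2],-.044,.033,(290,162,299,169)),
("B1lug",[.4447,.071,0],-4,-.044,-.033,(263,205,271,210))]
for n,o,yaw,x,y,(u0,v0,u1,v1) in cfg:
    w=g[v0:v1,u0:u1]; lo=np.percentile(w,30); w=np.clip(w-lo-.3*(w.max()-lo),0,None)
    vv,uu=np.mgrid[v0:v1,u0:u1]; c=np.array([(w*uu).sum(),(w*vv).sum()])/w.sum()
    z=.008 if "lug" in n else .028; yy=np.sign(y)*.031
    p=proj(f,W(o,yaw,[[x,yy,z]]))[0]
    print(n,c.round(2),"obs-pred",(c-p).round(2),"max",w.max().round())
J=[proj(f,np.array([.44,.04,.05])+d)[0]-proj(f,[.44,.04,.05])[0] for d in ([.001,0,0],[0,.001,0],[0,0,.001])]; print(np.round(J,3).tolist())
E
```

```text
T1 [243.72 170.27] obs-pred [-0.55 -2.85] max 90.0
T2 [293.74 154.92] obs-pred [-0.71 -2.87] max 99.0
B1 [265.98 198.78] obs-pred [-1.4  -2.76] max 90.0
B2 [311.48 184.25] obs-pred [-1.49 -2.22] max 99.0
T1lug [245.46 180.52] obs-pred [-0.01 -0.2 ] max 81.0
T2lug [295.09 164.92] obs-pred [ 0.2  -0.43] max 93.0
B1lug [268.32 207.91] obs-pred [ 0.14 -0.25] max 87.0
[[0.411, -0.157], [-0.209, -0.262], [-0.029, -0.346]]
```

Relative to the arm, the base bin comes out at about (443.0, 71.5), yaw −4°. So the bin should be let down at TCP (423, 73), 20 mm short of home.

send_rows --motion '[[[3, 0.6, 3, 0, 0, 0], [3, 0.6, 8, 0, 0, 0], [3, 0.6, 13, 0, 0, 0], [3, 0.6, 17, 0, 0, 0], [3, 0.6, 20, 0, 0, 0], [3, 0.6, 22, 0, 0, 0], [3, 0.6, 22, 0, 0, 0]]]'

```text
time: 12.58
tcp_pos: [0.4224, 0.0729, 0.1232]
ee_rot: [-180.0, -0.0, 176.1]
wrist_force: [0.7, 0.6, -2.7]
grip_width: 0.0658
grip_force: 78.2
```

send_rows --motion '[[[0, 0, 1, 0, 0, 0], [0, 0, 2, 0, 0, 0], [0, 0, 3, 0, 0, 0], [0, 0, 4, 0, 0, 0], [0, 0, 5, 0, 0, 0], [0, 0, 5, 0, 0, 0]]]'

```text
time: 13.32
tcp_pos: [0.4225, 0.0729, 0.1182]
ee_rot: [-180.0, -0.0, 176.1]
wrist_force: [-0.4, 0.2, -2.1]
grip_width: 0.0656
grip_force: 78.2
```

send_rows --motion '[[[0, 0, 0.5, 0, 0, 0], [0, 0, 1, 0, 0, 0], [0, 0, 1.5, 0, 0, 0], [0, 0, 1.5, 0, 0, 0]]]'

```text
time: 13.82
tcp_pos: [0.4229, 0.073, 0.118]
ee_rot: [180.0, 0.1, 176.1]
wrist_force: [-3.1, -0.3, 5.1]
grip_width: 0.0655
grip_force: 79.0
```

```bash
python3 - <<'E'
from h import *
from plant import telemetry,r,vision
s=telemetry.get_state();print(s["tcp_pos"],s["wrist_force"],s["torque"])
f=vision.grab_frame("side"); np.savez("side5.npz",**f)
cv2.imwrite("pics/c6.png",cv2.resize(f["image"][130:225,225:345],None,fx=6,fy=6,interpolation=cv2.INTER_CUBIC))
E
```

```text
[0.42292698 0.07296275 0.11798494] [-3.06598658 -0.34027952  5.12785127] [-0.04670326  0.6452388  -0.0231427 ]
```

View pics/c6.png

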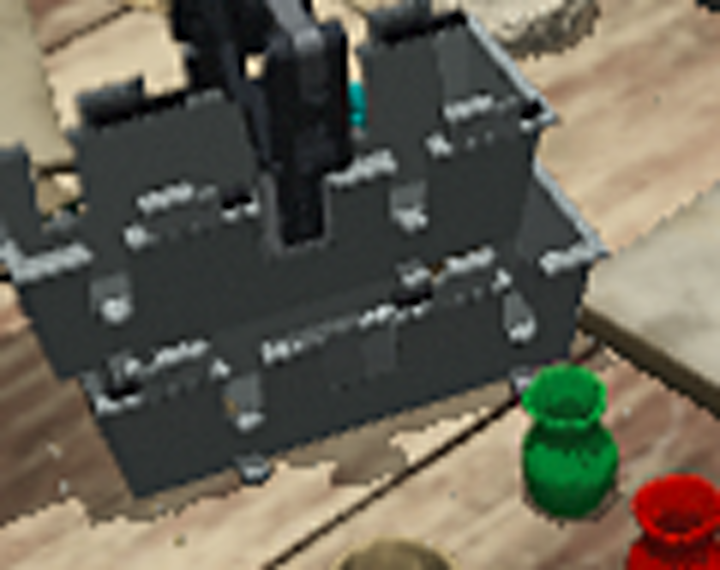

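The bin touches: about 8 N on the strips, with a small −x force and a pitch moment. I'll recheck the offset from the ledges at this pose: T at (115,308) and (412,215), B at (248,418) and (520,328).

```bash
python3 - <<'E'
from h import *
from scipy.optimize import least_squares
f=dict(np.load("side5.npz")); g=cv2.cvtColor(f["image"],cv2.COLOR_BGR2GRAY).astype(float)
W=lambda o,yaw,P: Ro.from_euler('z',yaw,degrees=True).apply(P)+o
C=[]
for n,(u,v) in (("T1",(115,308)),("T2",(412,215)),("B1",(248,418)),("B2",(520,328))):
    u,v=round(u/6+224.6),round(v/6+129.6); u0,v0=u-4,v-3
    w=g[v0:v0+7,u0:u0+9]; lo=np.percentile(w,30); w=np.clip(w-lo-.4*(w.max()-lo),0,None)
    vv,uu=np.mgrid[v0:v0+7,u0:u0+9]; C.append([(w*uu).sum()/w.sum(),(w*vv).sum()/w.sum()]); print(n,np.round(C[-1],2))
C=np.array(C)
# ledge point at y=31, z=zl (same in both bins): x,y,yaw of each bin on its own plane
for zl in(.022,.026,.030,.034):
    T=plane(f,C[:2],.0672+zl); B=plane(f,C[2:],zl)
    def pose(P1,P2,x1,x2,y):
        d=P2-P1; 
        th=np.arctan2(d[1]*np.sign(x2-x1),d[0]*np.sign(x2-x1)); R=np.array([[np.cos(th),-np.sin(th)],[np.sin(th),np.cos(th)]])
        return ((P1+P2)[:2]/2-R@[(x1+x2)/2,y]),np.degrees(th),np.hypot(*d[:2])
    t=pose(T[0],T[1],.066,-.044,.031); b=pose(B[0],B[1],-.044,.066,-.031)
    a=np.radians(-4); d=t[0]-b[0]; print(zl,t[0].round(4),round(t[1]%360,2),round(t[2],4),b[0].round(4),round(b[1],2),round(b[2],4),"along %.1f lat %.1f mm"%(1e3*(d@[np.cos(a),np.sin(a)]),1e3*(d@[-np.sin(a),np.cos(a)])))
E
```

```text
T1 [243.75 180.91]
T2 [293.2  165.73]
B1 [265.9  199.43]
B2 [311.68 184.54]
0.022 [0.429  0.0893] 175.74 0.1123 [0.4481 0.0847] -4.23 0.1117 along -19.3 lat 3.3 mm
0.026 [0.4272 0.0847] 175.74 0.1115 [0.4462 0.0806] -4.23 0.111 along -19.2 lat 2.8 mm
0.03 [0.4254 0.0801] 175.74 0.1108 [0.4443 0.0765] -4.23 0.1104 along -19.1 lat 2.3 mm
0.034 [0.4236 0.0756] 175.74 0.1101 [0.4425 0.0724] -4.23 0.1097 along -19.0 lat 1.8 mm
```

The bin is 19 mm short of home and about 0.7 to 1.5 mm too far to +y. I'll lift slightly, nudge it 0.7 mm across, and start pressing.

send_rows --motion '[[[0, 0, -2, 0, 0, 0], [0, -0.7, -2, 0, 0, 0], [0, -0.7, -1, 0, 0, 0], [0, -0.7, 0, 0, 0, 0], [0, -0.7, 1, 0, 0, 0], [0, -0.7, 2, 0, 0, 0], [0, -0.7, 3, 0, 0, 0], [0, -0.7, 3, 0, 0, 0]]]'

```text
time: 14.88
tcp_pos: [0.4231, 0.0723, 0.1163]
ee_rot: [180.0, 0.1, 176.1]
wrist_force: [-5.2, -1.2, 10.3]
grip_width: 0.0659
grip_force: 79.7
```

```bash
python3 -c "
from plant import telemetry
s=telemetry.get_state();print(s['tcp_pos'],s['wrist_force'],s['torque'],s['ee_rot'])"
```

```text
[0.4231097  0.07227208 0.11625942] [-5.23756601 -1.24608844 10.27892831] [-0.00336041  0.99985365 -0.00661711] [1.79990399e+02 1.35176065e-01 1.76061358e+02]
```

send_rows --motion '[[[0.5, 0, 0.7, 0, 0, 0], [0.8, 0, 1.4, 0, 0, 0], [1, 0, 2.1, 0, 0, 0], [1, 0, 2.8, 0, 0, 0], [1.2, 0, 3.5, 0, 0, 0], [1.2, 0, 4.2, 0, 0, 0], [1.2, 0, 4.2, 0, 0, 0]]]'

```text
time: 15.75
tcp_pos: [0.4231, 0.0723, 0.114]
ee_rot: [180.0, 0.3, 176.1]
wrist_force: [-3.8, 0.0, 17.1]
grip_width: 0.0657
grip_force: 80.4
```

```bash
python3 -c "
from plant import telemetry
s=telemetry.get_state();print(s['tcp_pos'],s['wrist_force'],s['torque'],s['ee_rot'])"
```

```text
[0.42311485 0.07230885 0.11398915] [-3.82895523  0.04374613 17.11957158] [-0.02668384  1.21171385 -0.00577689] [179.98804691   0.32395948 176.05961823]
```

```bash
cat > tilt.py <<'E'
from h import *
def cen(g,u,v):
    u0,v0=round(u)-4,round(v)-3; w=g[v0:v0+7,u0:u0+9]; lo=np.percentile(w,30); w=np.clip(w-lo-.4*(w.max()-lo),0,None)
    vv,uu=np.mgrid[v0:v0+7,u0:u0+9]; return np.array([(w*uu).sum()/w.sum(),(w*vv).sum()/w.sum()])
def pts(f,seeds):
    g=cv2.cvtColor(f["image"],cv2.COLOR_BGR2GRAY).astype(float); out=[]
    for s in seeds:
        c=cen(g,*s)
        for _ in range(3): c=cen(g,*c)
        out.append(c)
    return np.array(out)
SE=[(243.7,181.5),(293.2,166.5),(265.9,199.4),(311.7,184.5)]
E
python3 - <<'E'
from tilt import *
from plant import telemetry,vision
# hover (side4), contact (side5), now: T ledge pixel residuals vs prediction from TCP pose (level bin)
f4=dict(np.load("side4.npz")); s=telemetry.get_state(); f6=vision.grab_frame("side"); np.savez("side6.npz",**f6,tcp=s["tcp_pos"],rot=s["ee_rot"])
f5=dict(np.load("side5.npz"))
L=[("hover",f4,f4["tcp"],176.05,[(243.7,170.3),(293.7,154.9)]+SE[2:]),("contact",f5,[.42293,.07296,.11798],176.08,SE),("now",f6,s["tcp_pos"],s["ee_rot"][2],SE)]
for n,f,tcp,yaw,se in L:
    c=pts(f,se); P=Ro.from_euler('z',yaw,degrees=True).apply([[.066,.031,.034],[-.044,.031,.034]])+np.array(tcp)-[0,0,.0505]
    print(n,(c[:2]-proj(f,P)).round(2).tolist(),"base",c[2:].round(2).tolist())
E
```

```text
hover [[-0.2, -0.44], [-0.57, -0.58]] base [[266.09, 199.0], [311.53, 184.34]]
contact [[-0.35, -0.8], [-0.31, -0.57]] base [[265.9, 199.43], [311.68, 184.54]]
now [[-0.41, -0.62], [-0.48, -0.52]] base [[266.08, 199.59], [311.48, 184.76]]
```

The bin is level and the strips are about 4 mm down, as intended. I'll press slightly more, level the pitch, and start sliding.

send_rows --motion '[[[0, 0, 0.5, 0, -0.002, 0], [0, 0, 1, 0, -0.004, 0], [0, 0, 1.5, 0, -0.005, 0], [0, 0, 1.5, 0, -0.005, 0], [-1, 0, 1.5, 0, -0.005, 0], [-2, 0, 1.5, 0, -0.005, 0], [-3, 0, 1.5, 0, -0.005, 0]]]'

```text
time: 16.68
tcp_pos: [0.4259, 0.0724, 0.113]
ee_rot: [179.9, 0.6, 176.1]
wrist_force: [-6.2, 0.7, 19.6]
grip_width: 0.0659
grip_force: 80.8
```

```bash
python3 -c "
from plant import telemetry
s=telemetry.get_state();print(s['tcp_pos'],s['wrist_force'],s['torque'],s['ee_rot'])"
```

```text
[0.42588021 0.07236987 0.11298942] [-6.16243994  0.67829849 19.62219487] [0.04065132 1.57389844 0.04888817] [179.94956303   0.58720519 176.07390148]
```

The pitch correction had the wrong sign: the −x end is now 0.6° low, which fits the moment. I'll reverse it and hold before sliding further.

send_rows --motion '[[[0, 0, 0, 0, 0.003, 0], [0, 0, 0, 0, 0.006, 0], [0, 0, 0, 0, 0.009, 0], [0, 0, 0, 0, 0.012, 0], [0, 0, 0, 0, 0.012, 0]]]'

```text
time: 17.3
tcp_pos: [0.4264, 0.0724, 0.1131]
ee_rot: [179.9, -0.0, 176.1]
wrist_force: [-5.1, 0.4, 19.1]
grip_width: 0.0655
grip_force: 80.8
```

```bash
python3 -c "
from plant import telemetry
s=telemetry.get_state();print(s['tcp_pos'],s['wrist_force'],s['torque'],s['ee_rot'])"
```

```text
[0.42638796 0.07235201 0.11313545] [-5.14931135  0.44330798 19.05683103] [-0.0060794   1.24080331  0.00187254] [ 1.79949603e+02 -3.58503225e-02  1.76074311e+02]
```

send_rows --motion '[[[-1.2, 0, 0, 0, 0, 0], [-2.4, 0, 0, 0, 0, 0], [-3.6, 0, 0, 0, 0, 0], [-4.8, 0, 0, 0, 0, 0], [-6, 0, 0, 0, 0, 0], [-7, 0, 0, 0, 0, 0], [-7, 0, 0, 0, 0, 0]]]'

```text
time: 18.18
tcp_pos: [0.433, 0.072, 0.113]
ee_rot: [179.9, -0.1, 176.1]
wrist_force: [-5.8, 0.8, 19.0]
grip_width: 0.0655
grip_force: 80.8
```

```bash
python3 - <<'E'
from tilt import *
from plant import telemetry,vision
s=telemetry.get_state();print(s['tcp_pos'],s['wrist_force'],s['torque'],s['ee_rot'])
f=vision.grab_frame("side");print(pts(f,[(247.5,180.3),(297,165.4)]+SE[2:]).round(2).tolist())
E
```

```text
[0.4330484  0.07195041 0.11303584] [-5.79241305  0.7501401  19.01110157] [ 0.18110291  1.41600311 -0.01430572] [ 1.79940628e+02 -7.62977309e-02  1.76074319e+02]
[[248.52, 181.24], [297.45, 166.25], [265.9, 199.44], [311.65, 184.52]]
```

Sliding freely: the base hasn't moved, and friction is about 5.8 N.

send_rows --motion '[[[-1.2, 0, 0, 0, 0, 0], [-2.4, 0, 0, 0, 0, 0], [-3.6, 0, 0, 0, 0, 0], [-4.8, 0, 0, 0, 0, 0], [-6, 0, 0, 0, 0, 0], [-6.5, 0, 0, 0, 0, 0], [-6.5, 0, 0, 0, 0, 0]]]'

```text
time: 19.1
tcp_pos: [0.4395, 0.0715, 0.113]
ee_rot: [179.9, -0.1, 176.1]
wrist_force: [-5.1, 1.0, 18.7]
grip_width: 0.0656
grip_force: 80.8
```

send_rows --motion '[[[-0.5, 0, 0, 0, 0, 0], [-1, 0, 0, 0, 0, 0], [-1.5, 0, 0, 0, 0, 0], [-1.5, 0, 0, 0, 0, 0]]]'

```text
time: 19.6
tcp_pos: [0.441, 0.0714, 0.113]
ee_rot: [179.9, -0.1, 176.1]
wrist_force: [-6.8, 1.5, 19.3]
grip_width: 0.0658
grip_force: 80.8
```

send_rows --motion '[[[-0.5, 0, 0, 0, 0, 0], [-1, 0, 0, 0, 0, 0], [-1, 0, 0, 0, 0, 0]]]'

```text
time: 19.98
tcp_pos: [0.442, 0.0713, 0.113]
ee_rot: [179.9, -0.1, 176.1]
wrist_force: [-5.5, 0.3, 19.0]
grip_width: 0.0655
grip_force: 80.8
```

send_rows --motion '[[[-0.4, 0, 0, 0, 0, 0], [-0.8, 0, 0, 0, 0, 0], [-1, 0, 0, 0, 0, 0], [-1, 0, 0, 0, 0, 0]]]'

```text
time: 20.48
tcp_pos: [0.443, 0.0713, 0.113]
ee_rot: [179.9, -0.1, 176.1]
wrist_force: [-5.5, 0.2, 19.2]
grip_width: 0.0657
grip_force: 80.8
```

send_rows --motion '[[[-0.4, 0, 0, 0, 0, 0], [-0.8, 0, 0, 0, 0, 0], [-1, 0, 0, 0, 0, 0], [-1, 0, 0, 0, 0, 0]]]'

```text
time: 20.98
tcp_pos: [0.4437, 0.0712, 0.1129]
ee_rot: [179.9, -0.1, 176.1]
wrist_force: [-6.4, -0.7, 19.7]
grip_width: 0.0656
grip_force: 80.8
```

```bash
python3 - <<'E'
from tilt import *
from plant import telemetry,vision
s=telemetry.get_state();print(s['tcp_pos'],s['wrist_force'],s['torque'],s['ee_rot'])
f=vision.grab_frame("side");print(pts(f,[(252.5,179.3),(301,164.4)]+SE[2:]).round(2).tolist())
E
```

```text
[0.4437138  0.07122855 0.11294866] [-6.36660732 -0.71349974 19.66410215] [ 0.11646732  1.56295007 -0.02033234] [ 1.79941592e+02 -1.09148961e-01  1.76075083e+02]
[[253.39, 179.91], [302.0, 165.14], [265.9, 199.44], [311.65, 184.52]]
```

send_rows --motion '[[[-0.3, 0, 0, 0, 0, 0], [-0.6, 0, 0, 0, 0, 0], [-0.9, 0, 0, 0, 0, 0], [-0.9, 0, 0, 0, 0, 0]]]'

```text
time: 21.52
tcp_pos: [0.4438, 0.0712, 0.1129]
ee_rot: [179.9, -0.2, 176.1]
wrist_force: [-9.2, 0.9, 20.2]
grip_width: 0.0661
grip_force: 81.0
```

send_rows --motion '[[[-0.3, 0, 0, 0, 0, 0], [-0.6, 0, 0, 0, 0, 0], [-0.9, 0, 0, 0, 0, 0], [-0.9, 0, 0, 0, 0, 0]]]'

```text
time: 22.02
tcp_pos: [0.4439, 0.0712, 0.1129]
ee_rot: [179.9, -0.3, 176.1]
wrist_force: [-9.7, 0.2, 22.9]
grip_width: 0.0663
grip_force: 81.2
```

The bin is hard against the stops: no more travel, and Fx is rising. Easing off now.

send_rows --motion '[[[0.4, 0, -1, 0, 0, 0], [0.6, 0, -2, 0, 0, 0], [0.6, 0, -3, 0, 0, 0], [0.6, 0, -4, 0, 0, 0], [0.6, 0, -5, 0, 0, 0], [0.6, 0, -6, 0, 0, 0], [0.6, 0, -7, 0, 0, 0], [0.6, 0, -7, 0, 0, 0]]]'

```text
time: 23.02
tcp_pos: [0.4437, 0.0712, 0.1168]
ee_rot: [179.9, -0.3, 176.1]
wrist_force: [-3.7, 0.9, 8.4]
grip_width: 0.0655
grip_force: 79.4
```

send_rows --motion '[[[0, 0, -0.7, 0, 0, 0], [0, 0, -1.3, 0, 0, 0], [0, 0, -1.8, 0, 0, 0], [0, 0, -1.8, 0, 0, 0]]]'

```text
time: 23.52
tcp_pos: [0.4435, 0.0711, 0.117]
ee_rot: [180.0, -0.4, 176.1]
wrist_force: [-3.1, 2.1, 4.1]
grip_width: 0.066
grip_force: 79.1
```

```bash
python3 - <<'E'
from tilt import *
from plant import telemetry,vision
s=telemetry.get_state();print(s['tcp_pos'],s['wrist_force'],s['torque'],s['ee_rot'])
f=vision.grab_frame("side");print(pts(f,[(253.3,178.6),(302,163.8)]+SE[2:]).round(2).tolist())
E
```

```text
[0.44353588 0.0711014  0.11699228] [-3.10228451  2.11507233  4.07822966] [ 0.47610788  0.40788558 -0.05068611] [179.95385396  -0.3896305  176.0640793 ]
[[253.09, 178.54], [301.93, 163.61], [266.18, 199.18], [311.6, 184.52]]
```

It's at lip height and held there while the force falls, so it's locked. I'll bring the load to zero, then let go.

send_rows --motion '[[[0.4, -0.2, -0.5, 0, -0.003, 0], [0.6, -0.3, -1, 0, -0.006, 0], [0.6, -0.3, -1, 0, -0.006, 0]]]' --force 25

```text
time: 23.95
tcp_pos: [0.4432, 0.0709, 0.1172]
ee_rot: [179.9, -0.0, 176.1]
wrist_force: [1.5, 2.2, -2.2]
grip_width: 0.0651
grip_force: 78.3
```

send_rows --motion '[[[0, 0, 0, 0, 0, 0], [0, 0, 0, 0, 0, 0], [0, 0, 0, 0, 0, 0], [0, 0, 0, 0, 0, 0], [0, 0, 0, 0, 0, 0], [0, 0, 0, 0, 0, 0]]]' --jaw 1

```text
time: 24.7
tcp_pos: [0.4428, 0.0705, 0.1178]
ee_rot: [-180.0, -0.1, 176.1]
wrist_force: [0.0, -0.3, 0.2]
grip_width: 0.0853
grip_force: 0.0
```

```bash
python3 - <<'E'
from tilt import *
from plant import telemetry,vision
s=telemetry.get_state();print(s['tcp_pos'],s['wrist_force'],s['torque'],s['ee_rot'],s['grip_width'])
f=vision.grab_frame("side");print(pts(f,[(253.3,178.6),(302,163.8)]+SE[2:]).round(2).tolist())
E
```

```text
[0.44284325 0.07049381 0.11780417] [ 0.02129166 -0.2921105   0.23847456] [ 0.02946824 -0.04443455  0.01042527] [-1.79993818e+02 -5.80239582e-02  1.76057803e+02] 0.08534256832868993
[[253.28, 178.77], [301.84, 163.79], [265.73, 199.7], [311.77, 184.78]]
```

Released cleanly. I'll withdraw straight up, away from the scene, and check once more.

send_rows --motion '[[[0, 0, -8, 0, 0, 0], [0, 0, -20, 0, 0, 0], [0, 0, -40, 0, 0, 0], [0, 0, -65, 0, 0, 0], [0, 0, -90, 0, 0, 0], [0, 0, -115, 0, 0, 0], [0, 0, -130, 0, 0, 0], [0, 0, -130, 0, 0, 0]]]'

```text
time: 25.75
tcp_pos: [0.4439, 0.0705, 0.2495]
ee_rot: [180.0, 0.1, 176.1]
wrist_force: [-0.9, -0.1, -0.4]
grip_width: 0.0855
grip_force: 0.0
```

send_rows --motion '[[[25, 25, 0, 0, 0, 0], [50, 60, 0, 0, 0, 0], [70, 100, 0, 0, 0, 0], [90, 140, 0, 0, 0, 0], [110, 180, 0, 0, 0, 0], [120, 210, 0, 0, 0, 0], [120, 220, 0, 0, 0, 0], [120, 220, 0, 0, 0, 0]]]'

```text
time: 26.75
tcp_pos: [0.3382, 0.298, 0.2469]
ee_rot: [-179.9, -0.1, 176.1]
wrist_force: [0.7, 0.6, -0.2]
grip_width: 0.0855
grip_force: 0.0
```

```bash
python3 - <<'E'
from tilt import *
from plant import vision
f=vision.grab_frame("side");t=vision.grab_frame("top");print(pts(f,[(253.3,178.6),(302,163.8)]+SE[2:]).round(2).tolist())
B=cv2.resize(f["image"][120:280,225:415],None,fx=2.5,fy=2.5,interpolation=cv2.INTER_CUBIC);A=cv2.resize(t["image"][155:275,238:348],None,fx=2.8,fy=2.8,interpolation=cv2.INTER_CUBIC)
A=cv2.copyMakeBorder(A,0,400-A.shape[0],0,0,0);cv2.imwrite("pics/c7.png",np.hstack([A,B]))
E
```

```text
[[252.77, 176.87], [301.36, 161.88], [265.71, 199.68], [311.77, 184.78]]
```

View pics/c7.png

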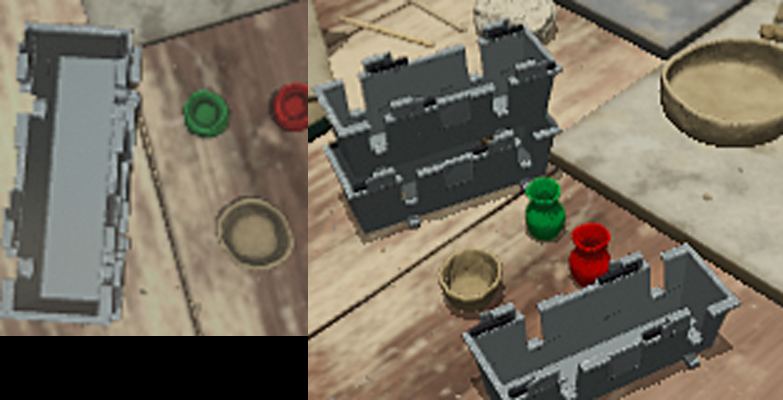

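The top bin sits squared over the base, and the cup, the green and red vases and the nest bin are where they were. The T ledge reading moved up 1.9 px, though. I'll check whether that's only the arm's shadow going, by comparing base ledges in sun and shade and the lugs themselves.

```bash
python3 - <<'E'
from tilt import *
from plant import vision
f=vision.grab_frame("side"); f0=dict(np.load("side0.npz"))
print("base ledges unshaded side0",pts(f0,SE[2:]).round(2).tolist())
g=cv2.cvtColor(f["image"],cv2.COLOR_BGR2GRAY); f9=dict(np.load("side6.npz")); g9=cv2.cvtColor(f9["image"],cv2.COLOR_BGR2GRAY)
print("col profile now",g[168:192,252].tolist()); 
W=lambda o,yaw,P: Ro.from_euler('z',yaw,degrees=True).apply(P)+o
for z in (.0665,.0715):
  P=W([.4434,.0713,z],176.07,[[-.099,.0365,.064],[.099,.0365,.064],[-.099,-.0365,.064],[.066,.031,.034],[-.044,.031,.034]]); print(z,proj(f,P).round(1).tolist())
P=W([.4434,.0713,0],-4,[[.099,-.0365,.064],[-.099,-.0365,.064],[.099,.0365,.064]]);print("base corners",proj(f,P).round(1).tolist())
# right-hand vertical end edge: measured rim corner (brightest-gradient) of T and B near prediction, print rows
for nm,(u,v) in (("T",(319,143)),("B",(320,172))): print(nm); print(g[v-6:v+10,u-6:u+8])
E
```

```text
base ledges unshaded side0 [[265.25, 196.68], [310.9, 182.67]]
col profile now [72, 72, 71, 72, 67, 78, 145, 152, 147, 148, 180, 161, 164, 96, 40, 47, 47, 46, 41, 70, 86, 157, 134, 73]
0.0665 [[326.7, 146.9], [237.3, 174.1], [311.7, 129.5], [253.7, 179.2], [302.4, 164.0]]
0.0715 [[326.7, 145.0], [236.9, 172.1], [311.7, 127.6], [253.4, 177.3], [302.3, 162.1]]
base corners [[326.6, 171.4], [241.5, 198.8], [312.4, 153.5]]
T
[[ 61  55  72 144 155 111  81  79 149 169 174 173 167 167]
 [ 63  62  54  86 160 149 147 155 174 177 181 175 166 158]
 [ 65  63  62  52 113 157 155 156 183 184 181 174 164 147]
 [ 63  64  62  59  62 121 155 149 146 180 168 153 140 132]
 [ 63  65  64  63  60  58 124 154 155 149 155 137 130 135]
 [ 60  63  62  62  61  51  62 124 160 161 151 141 138 141]
 [ 53  26  57  60  61  59  49  70 125 166 157 150 147 148]
 [166 145 152  59  55  82 109  85  70  92  99 160 160 156]
 [171 167 140  83 108  85  81  65  35  23  16 146 165 173]
 [ 98 100  75  66  74  62  60  41  11   7   0 104 156 157]
 [ 50  48  52  53  45  57  60  30   0   5  68 171 161 103]
 [ 54  56  55  58  56  60 
[... 516 characters left out ...]
6  45  43  42  39  38  32  55  73  75 175 183 176]
 [ 44  44  41  36  41  48  73  68 164 148 141 156 165 179]
 [ 43  58  53  68 182 166 151 148 167 165 140  93  90 162]
 [ 33 162 152 146 170 166 177 141  96  84  91  97 142 161]
 [ 36  98 175 174 127  90 100  75  37  61 148 151 162 167]
 [ 39  36 102 104  66  36  37  39  28 154 162 163 168 174]
 [ 43  45  42  43  41  43  46  44  26 171 167 170 175 178]
 [ 44  48  46  48  47  47  46  44  24 180 175 174 179 182]
 [ 44  48  49  44  48  48  46  36  71 176 177 178 177 179]
 [ 45  46  45  51  47  47  46  34 157 167 168 168 166 171]
 [ 43  48  47  47  47  47  45  37 135 163 159 159 162 166]
 [ 43  46  50  48  47  49  43  41  68 108 144 159 158 161]]
```

The base ledges show the same 2 px difference between sun and shade, so the shift was lighting: the bin sits at its locked height. The arm is clear of everything, so I'm handing in.

```bash
python3 -c "
from plant import r
print(r.hand_in())"
```

```text
the job is handed in; nothing more can be done
None
```

The top bin is turned half round, slid under the keepers to their stops, sprung up at locked height on the loaded bin and released; the base bin did not move visibly, the cup looks undisturbed, and the vase, now covered by the bin, could not be checked by camera.

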